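# Press the tip-rack insert home

### The job

On the lab bench are two pipette-tip racks. In one of them the white perforated insert plate was only dropped in loosely and stands up above the rack; press it down from above, at both ends, until it sits level and fully home on the rack's rim all round. Leave the other rack's insert, which is already seated, and the amber bottle as they are.

Things in the scene. Friction and masses are not known exactly. Their poses are not given: they have to be found in the camera images.
- insert: Loose white plate to press home, 127 x 87 x 5 mm, 63 to 126 g, dark dots on its solid top; an 25 mm deep skirt below reaches into the rack with 3 mm play, so it cannot slide off. Origin: centre of the plate's underside; x along the length, z out of the top. At the start each end is about 14 to 20 mm too high. Under each end is a stiff rest, 44 mm from the middle (+x and -x): see the rack.
- rack: Navy open box of this insert, fixed, 127 x 87 mm, rim 60 mm high. Origin: centre of its underside, on the bench; x along the length, z up. Each of the two rests inside slides down at about 5 N and stays where pushed (no spring); pressing over one lowers that end only. Home: the insert's underside lies on the rim (a rigid stop), its top 65 mm above the bench.
- other_insert: Bystander: an identical white insert, already seated level on a second, identical, fixed navy rack (origin and axes as the first insert; its top is 65 mm above the bench). It lies loosely on its rim; leave it there.
- bottle: Bystander: a loose amber screw-cap jar, 56 mm in diameter and 100 mm high, standing upright beyond the racks. Origin: centre of its underside.
Not all that is in view belongs to the job. Leave any red or turquoise look-alike of the insert alone.

How it is judged (in metres and radians):
At the end, for the whole second after the job is handed in: The insert rests on its rack, centred within 12 mm, its underside at the rim's height (within 3 mm above or 4 mm below it at the centre) and level within 0.04 rad (2.3 degrees), at rest (z of insert in the frame of rack between 0.056 and 0.063 m and angle between insert's own z axis and vertical below 0.04 rad and horizontal distance between insert and rack below 0.012 m and linear speed of insert below 0.02 m/s); the robot touches nothing.
It fails at once if the other rack's insert is shifted by more than 20 mm (distance of other_insert from where it was at the start of the episode above 0.02 m).
It fails at once if the bottle is shifted by more than 30 mm or tipped by more than 0.5 rad (distance of bottle from where it was at the start of the episode above 0.03 m or angle between bottle's own z axis and vertical above 0.5 rad).
It also fails if it takes over 32 s, if anything falls off the work surface, if the arm or the gripper's body presses on something with over 40 N, if the wrist force passes 120 N, or if a joint passes its speed limit or range.

### The arm

A 6-joint arm with a two-finger parallel gripper is mounted at the origin on the work surface. World frame = base frame: x ahead of the robot, y to its left, z up, the work surface at z = 0. Lengths are in mm, angles in rad, forces in N, time in s.
With the tool pointing down it reaches from about 400 to 825 mm from the base axis. Payload 7 kg.
Tool frame: the origin (TCP) lies at the very end of the fingers, on their centre line; the grasp point (between the pads) lies 19 mm behind it; z points along the fingers, y is the direction in which the jaws open and shut (so a half turn about z gives the same grasp; the last joint's range is limited). The gripper opens to 88 mm and grips with 3 to 60 N. Pads are 19 mm wide; open, the fingers measure 130 mm over their backs; the gripper's body (78 mm by 193 mm) begins 47 mm behind the grasp point.
Start: joints at [1.603, 0.359, 0.012, 0, -1.224, -0.288], TCP at [170.798, 653.011, 226.561] pointing down, gripper open.
Joint ranges: [-3.07, 3.07], [-1.43, 2.12], [-1.02, 1.25], [-3.03, 1.67], [-3.05, -0], [-3.03, 3.03]. Speed limits (rad/s): [2.39, 2.39, 3.01, 3.14, 3.14, 3.14].

### API

Orientations are given as a unit quaternion [x, y, z, w].
In Python, from plant import bot gives the robot as it stands. Calls block until the motion is done:
- bot.move_ptp(position, orientation): joint-space move of the TCP to a pose.
- bot.line_to(position, velocity=150, ori=None): straight line of the TCP; ori=None keeps the orientation; velocity is the mean speed in mm/s.
- bot.move_joints(angles): joint-space move.
- bot.move_gripper(opening, force=None): finger opening in mm; force is the grip in N (None keeps the last); returns when the fingers have stopped.
- bot.pause(seconds).
- bot.solve_ik(position, orientation): joint angles nearest the present ones, or None.
- bot.read_state(): the state.
- bot.camera(name): name is "scene" or "top" or "wrist"; returns the picture (420x560x3 uint8, red, green, blue); there is no depth.
- bot.get_calibration(name): a dict with "fx", "fy", "cx", "cy" (pixels), "distortion" ([k1, k2, p1, p2, k3] as OpenCV has them; the pictures are not rectified), "view" (4x4, takes a point from world to camera coordinates); the wrist camera has in their place "T_tool_cam" (4x4, takes a point from camera to tool coordinates, whose origin is the TCP and whose axes are the flange's). Camera axes: x right, y up, looking along -z (the intrinsics and any distortion apply to the point x, -y, -z); pixel columns grow to the right and rows downward; lengths in mm; the calibration is good to about 2 mm. A picture is of the moment at which its call begins: read the wrist's pose just before it. get_calibration takes no time and is no camera call.
A pose or a line that the arm cannot do raises bot.Unreachable and nothing moves.
- bot.close_job(): hands the job in, once; it reports no verdict.
The state is a dict: "t": time; "joint_pos": joint angles; "qvel": joint speeds; "tau": joint torques, N m; "tcp_pos": TCP position; "eef_rot": TCP orientation; "contact_force": force on the tool from outside, world axes, zero at the start; "moment": the same for the moment, N m; "width": finger opening in mm.
Only numpy, scipy, OpenCV 4.12 (cv2) and the standard library are available. Lean on these libraries where they do the work, as an engineer would, in place of code of your own. Each camera call takes 0.05 s, during which the arm holds its last target.

## Working session

There is one attempt and no reset: what is moved stays moved. The work goes in short steps, each a Python script; the robot and the scene stay as the last script left them, time stands still between calls to the robot, and variables do not carry over. Pictures are saved under pics/ and viewed, and the job is handed in when it is done.

```bash
mkdir -p pics; ls
python3 - <<'E'
from plant import bot
import cv2
for n in ("scene","top","wrist"):
    c=bot.get_calibration(n); print(n,{k:(v if k!='view' else [list(map(lambda a:round(float(a),3),r)) for r in v]) for k,v in c.items()})
    s=bot.read_state()
    cv2.imwrite(f"pics/{n}0.png",bot.camera(n)[:,:,::-1])
print(s)
E
```

```text
pics
scene {'fx': 417.5145147895789, 'fy': 417.5145147895789, 'cx': 277.9983842700657, 'cy': 211.82113543694507, 'distortion': array([-0.04834937,  0.        ,  0.        ,  0.        ,  0.        ]), 'view': [[-0.804, 0.594, -0.01, 490.923], [-0.483, -0.645, 0.592, 225.902], [0.345, 0.481, 0.806, -929.323], [0.0, 0.0, 0.0, 1.0]]}
top {'fx': 430.652354364111, 'fy': 430.652354364111, 'cx': 279.25754791683056, 'cy': 201.23685582630293, 'distortion': array([0.04807443, 0.        , 0.        , 0.        , 0.        ]), 'view': [[0.023, -1.0, 0.009, -4.697], [0.995, 0.024, 0.098, -586.221], [-0.098, 0.007, 0.995, -728.755], [0.0, 0.0, 0.0, 1.0]]}
wrist {'fx': 336.4488781036157, 'fy': 336.4488781036157, 'cx': 282.97991158142514, 'cy': 209.47354003805296, 'distortion': array([-0.06523257,  0.        ,  0.        ,  0.        ,  0.        ]), 'T_tool_cam': array([[ 9.10745942e-04,  9.51307164e-01,  3.08243166e-01,
         8.41974979e+01],
       [ 9.99999570e-01, -8.12306212e-04, -4.47675232e-04,
        -3.84139550e-01],
       [-1.75488817e-04,  3.08243441e-01, -9.51307495e-01,
        -1.58447765e+02],
       [ 0.00000000e+00,  0.00000000e+00,  0.00000000e+00,
         1.00000000e+00]])}
{'t': 0.1, 'joint_pos': array([ 1.60308552e+00,  3.59317514e-01,  1.11650244e-02, -3.09616165e-04,
       -1.22411927e+00, -2.88121878e-01]), 'qvel': array([-0.00056464, -0.00050881,  0.00038743,  0.00246419, -0.00056166,
       -0.00065228]), 'tau': array([-2.09926337e-03, -5.84162378e+01,  2.93753189e+01,  7.01554433e+00,
        1.02132460e-02, -4.06523191e-05]), 'tcp_pos': array([170.71052013, 652.60329506, 225.72106717]), 'eef_rot': array([ 9.91822848e-01, -1.27620030e-01, -2.60140753e-05,  7.51488506e-04]), 'contact_force': array([-0.0716403 ,  0.03415178,  0.29949299]), 'moment': array([0.00676979, 0.00971946, 0.0108728 ]), 'width': 87.47552331037137}
```

View pics/scene0.png

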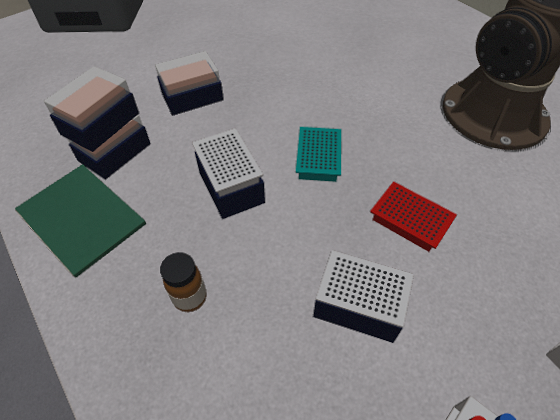

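View pics/top0.png

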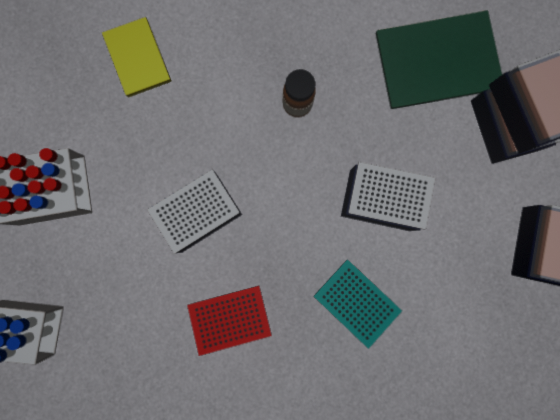

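View pics/wrist0.png

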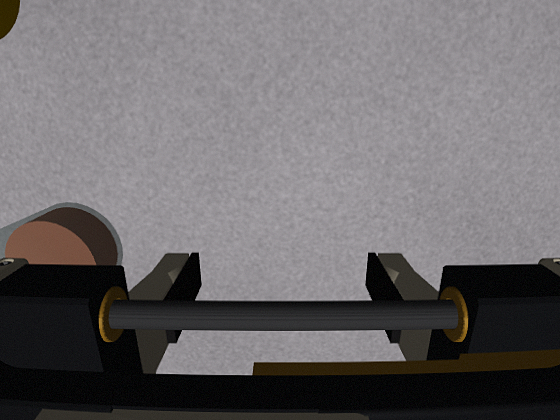

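Candidates in the scene view: white plate A at scene (228,160) / top (390,196), and white plate B at scene (365,287) / top (195,211). The look-alikes are turquoise at scene (320,150) and red at (413,215), and I'm leaving both alone. A seems to stand above its rack, so I'll check it with a crop and heights.

```bash
cat > h.py <<'E'
import numpy as np, cv2
from plant import bot
def ray(n,uv):
    c=bot.get_calibration(n); K=np.array([[c['fx'],0,c['cx']],[0,c['fy'],c['cy']],[0,0,1]])
    p=cv2.undistortPoints(np.array(uv,float).reshape(-1,1,2),K,np.array(c['distortion'])).reshape(-1,2)
    d=np.c_[p[:,0],-p[:,1],-np.ones(len(p))]
    V=np.array(c['view']); R=V[:3,:3]; o=-R.T@V[:3,3]
    return o,d@R
def plane(n,uv,z):
    o,d=ray(n,uv); return o+d*((z-o[2])/d[:,2])[:,None]
def tri(uv1,uv2,n1="scene",n2="top"):
    o1,d1=ray(n1,uv1);o2,d2=ray(n2,uv2);P=[];G=[]
    for a,b in zip(d1,d2):
        s,_,_,_=np.linalg.lstsq(np.c_[a,-b],o2-o1,rcond=None)
        p,q=o1+a*s[0],o2+b*s[1];P.append((p+q)/2);G.append(np.linalg.norm(p-q))
    return np.array(P),np.array(G)
def quad(img,seed,thr=None):
    hsv=cv2.cvtColor(img,cv2.COLOR_RGB2HSV)
    x,y=seed; return hsv
E
python3 - <<'E'
import cv2,numpy as np
a=cv2.imread("pics/scene0.png");b=cv2.imread("pics/top0.png")
f=lambda i,x,y:cv2.resize(i[y:y+110,x:x+130],None,fx=3,fy=2.7,interpolation=cv2.INTER_CUBIC)
g=np.vstack([np.hstack([f(a,170,115),f(a,300,240)]),np.hstack([f(b,325,140),f(b,135,155)])])
cv2.imwrite("pics/crop.png",g)
E
```

```text
(no output)
```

View pics/crop.png

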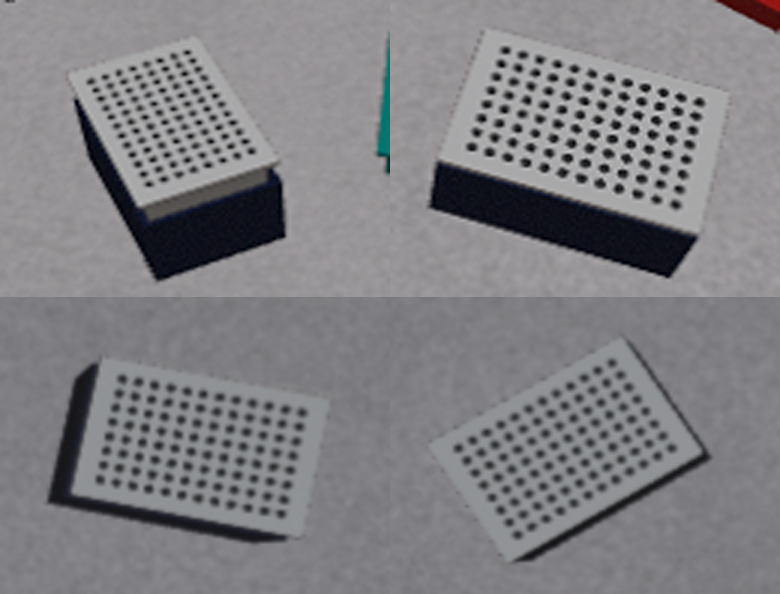

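Plate A stands clearly above its rack, with the skirt visible; B is seated. Next I'll triangulate the corners of both.

Run:
```python
from h import *
np.set_printoptions(precision=1,suppress=True)
S=lambda l,x,y:[(a/3+x-.2,b/2.7+y-.2) for a,b in l]
sA=S([(147,208),(278,162),(70,73),(196,38)],170,115); tA=S([(100,61),(72,198),(328,103),(300,240)],325,140)
P,G=tri(sA,tA);print("A",P,G,P.mean(0)); 
e=P[2:].mean(0)-P[:2].mean(0);print(e,np.linalg.norm(e),np.arctan2(e[1],e[0]))
# B: dots order via corners
sB=S([(483,30),(729,92),(697,233),(440,162)],300-130,240);tB=S([(520-390,560-297),(430-390,440-297),(622-390,338-297),(708-390,456-297)],135,155)
for k in range(4):
    P,G=tri(sB,[tB[(i+k)%4] for i in range(4)]);
    if G.mean()<20: print("B",k,P,G,P.mean(0))
print("rack A bottom corners on bench",plane("scene",S([(158,279),(285,236)],170,115),0))
```

```text
A [[ 648.  -119.    75.5]
 [ 564.8 -106.    72.9]
 [ 624.7 -243.2   81.3]
 [ 541.8 -228.9   77.3]] [4.3 0.1 1.7 0.7] [ 594.8 -174.3   76.7]
[ -23.1 -123.5    5.1] 125.79348166098474 -1.755740218858068
B 3 [[560.9  74.   52.8]
 [492.1 178.4  56.6]
 [566.  228.5  62.2]
 [633.6 125.2  56.4]] [0.3 6.8 2.5 1.7] [563.2 151.5  57. ]
rack A bottom corners on bench [[ 649.1 -118.3    0. ]
 [ 565.9 -101.8    0. ]]
```

```bash
cat >> h.py <<'E'
from scipy.spatial.transform import Rotation as Ro
C=np.array([594.8,-174.3]); th=np.deg2rad(80.3)
def ori(sgn=1,th=th):
    y=sgn*np.array([np.cos(th),np.sin(th),0]);z=np.array([0,0,-1.]);return Ro.from_matrix(np.c_[np.cross(y,z),y,z]).as_quat()
E
python3 - <<'E'
from h import *
best=[]
for s in (1,-1):
    q=bot.solve_ik([*C,170],ori(s)); print(s,q)
    if q is not None: best.append((abs(q[5]),s))
s=min(best)[1]; print(s)
bot.move_gripper(70)
bot.move_ptp([*C,170],ori(s))
st=bot.read_state();print(st['t'],st['tcp_pos'],st['width'],st['contact_force'],s)
im=bot.camera("wrist")
cv2.imwrite("pics/w1.png",im[:,:,::-1])
cv2.imwrite("pics/t1.png",bot.camera("top")[:,:,::-1])
E
```

```text
1 [ 0.02955392  0.30970155 -0.19392981  0.         -1.06716496 -1.76964719]
-1 [ 0.02955392  0.30970155 -0.19392981  0.         -1.06716496  1.37194547]
-1
3.975 [ 595.09432826 -173.67325574  170.03500439] 70.42460204627623 [-0.45833136  0.33231935 -0.29133286] -1
```

View pics/w1.png

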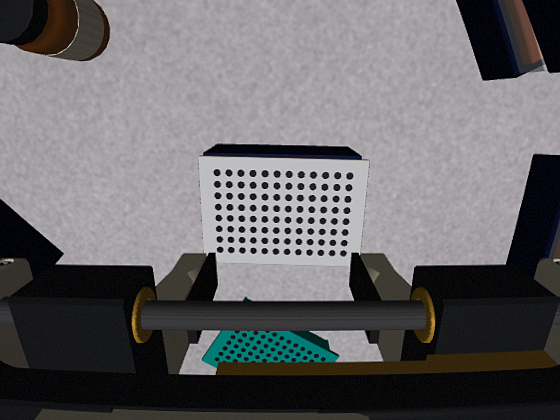

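The plate sits square between the fingers: corners at (203,155), (368,158), (200,262) and (363,266). I'll project these through the wrist camera.

Run:
```python
from h import *
st=bot.read_state();c=bot.get_calibration("wrist");T=np.array(c['T_tool_cam'])
K=np.array([[c['fx'],0,c['cx']],[0,c['fy'],c['cy']],[0,0,1]])
p=cv2.undistortPoints(np.array([(203,155),(368,158),(363,266),(200,262)],float).reshape(-1,1,2),K,np.array(c['distortion'])).reshape(-1,2)
R=Ro.from_quat(st['eef_rot']).as_matrix(); d=np.c_[p[:,0],-p[:,1],-np.ones(4)]@(R@T[:3,:3]).T
o=R@T[:3,3]+st['tcp_pos']
for z in (79,84):
  P=o+d*((z-o[2])/d[:,2])[:,None];print(P.round(1),P.mean(0).round(1),[round(np.linalg.norm(P[i]-P[i-1]),1) for i in range(4)])
```

```text
[[ 650.4 -122.5   79. ]
 [ 627.7 -243.4   79. ]
 [ 538.8 -231.3   79. ]
 [ 564.9  -98.9   79. ]] [ 595.4 -174.    79. ] [np.float64(88.7), np.float64(123.0), np.float64(89.7), np.float64(134.9)]
[[ 650.9 -123.8   84. ]
 [ 628.7 -242.3   84. ]
 [ 541.6 -230.4   84. ]
 [ 567.2 -100.7   84. ]] [ 597.1 -174.3   84. ] [np.float64(86.9), np.float64(120.6), np.float64(87.9), np.float64(132.2)]
```

The wrist view gives a centre of about (596,-174), which agrees. I'll press down with force feedback.

Run:
```python
from h import *
f0=bot.read_state()['contact_force'][2]
bot.line_to([595.8,-174.1,92],120)
z=90
while z>=60:
    bot.line_to([595.8,-174.1,z],40)
    st=bot.read_state();F=st['contact_force']-0
    print(round(st['t'],2),z,st['tcp_pos'].round(1),F.round(1),st['moment'].round(2),round(st['width'],1))
    if F[2]-f0>45: break
    z-=2 if z>68 else 1
```

```text
5.12 90 [ 596.  -174.1   90.6] [0.3 0.  0.5] [-0.03  0.01 -0.03] 70.1
5.38 88 [ 595.7 -174.1   88. ] [ 0.3  0.5 -0.1] [0.01 0.03 0.01] 69.8
5.62 86 [ 595.7 -174.1   85.8] [ 0.3  0.7 -0.4] [ 0.02  0.02 -0.01] 70.4
5.88 84 [ 595.8 -174.1   83.9] [-0.4  0.1 -0.5] [-0.01  0.    0.03] 70.3
6.12 82 [ 595.8 -174.2   82.1] [-0.4 -0.6  0.3] [-0.27  0.01  0.06] 69.7
6.38 80 [ 595.9 -174.2   80.3] [-0.3 -0.6  3.9] [-0.22  0.42 -0.03] 69.8
6.62 78 [ 595.9 -174.2   78.4] [-1.7 -0.6  5.6] [-0.13  0.55 -0.08] 70.1
6.88 76 [ 595.9 -174.2   76.4] [-1.5 -0.9  5.5] [-0.13  0.63 -0.06] 69.9
7.12 74 [ 595.9 -174.2   74.5] [-1.4  0.2  6.9] [-0.09  0.62 -0.05] 70.2
7.38 72 [ 595.9 -174.2   72.4] [-1.1  0.3  6.3] [-0.16  0.67 -0.03] 70.2
7.62 70 [ 595.9 -174.2   70.5] [-3.  -0.6  6.1] [-0.15  0.65 -0.09] 70.2
7.88 68 [ 595.9 -174.2   68.5] [-1.6 -0.1  5.6] [-0.09  0.65 -0.03] 69.6
8.12 67 [ 595.9 -174.3   67.6] [-0.9 -0.2  6.8] [-0.02  0.76 -0.08] 69.7
8.38 66 [ 595.9 -174.2   66.6] [-2.1 -0.2  7.1] [-0.07  0.76 -0.05] 70.2
8.62 65 [ 595.9 -174.2   65.6] [-2.1 -0.6  7.2] [-0.03  0.82 -0.06] 69.8
8.88 64 [ 595.9 -174.2   65.3] [-3.9  1.1 12.1] [ 0.38  1.53 -0.06] 69.7
9.12 63 [ 596.  -174.3   65.2] [-7.   2.4 20.3] [ 0.93  2.63 -0.1 ] 69.9
9.38 62 [ 596.  -174.3   65.2] [-10.    3.3  26.9] [ 1.46  3.62 -0.19] 70.3
9.62 61 [ 596.  -174.3   65.1] [-12.8   4.4  35.3] [ 2.    4.62 -0.2 ] 69.8
9.88 60 [ 596.1 -174.3   65.1] [-14.5   6.   41. ] [ 2.57  5.67 -0.17] 69.7
```

It stopped at z≈65, but the 6–7 N on the way down is low for two rests. Retreating to look.

Run:
```python
from h import *
bot.line_to([595.8,-174.1,170],150)
st=bot.read_state();print(st['t'],st['contact_force'],st['tcp_pos'])
w=bot.camera("wrist");s=bot.camera("scene")
cv2.imwrite("pics/w2.png",w[:,:,::-1])
cv2.imwrite("pics/s2.png",s[:,:,::-1])
f=lambda i,x,y:cv2.resize(i[y:y+130,x:x+200],None,fx=3.9,fy=2.3*2,interpolation=cv2.INTER_CUBIC)
cv2.imwrite("pics/c2.png",f(w,185,140)[:,:,::-1])
```

```text
10.7583 [-0.36671663 -0.28176778 -0.08624072] [ 595.10640227 -173.8910327   168.61719385]
```

View pics/c2.png

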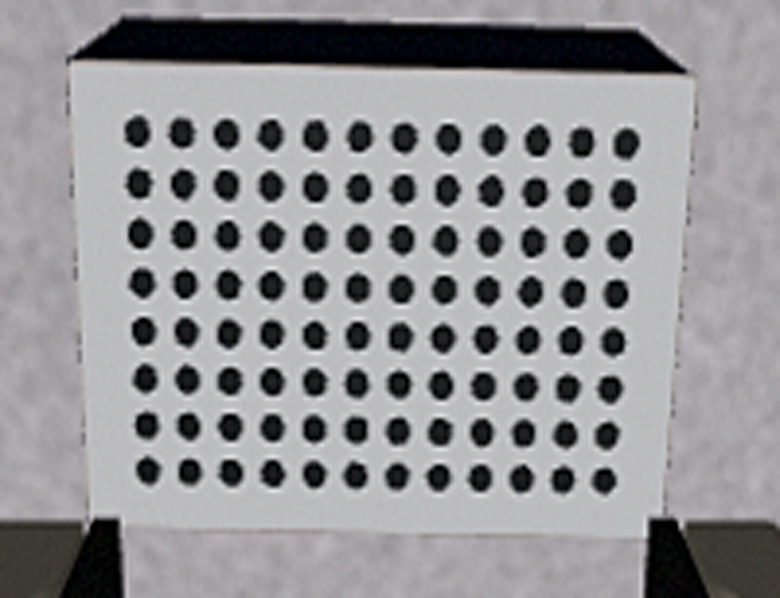

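View pics/s2.png

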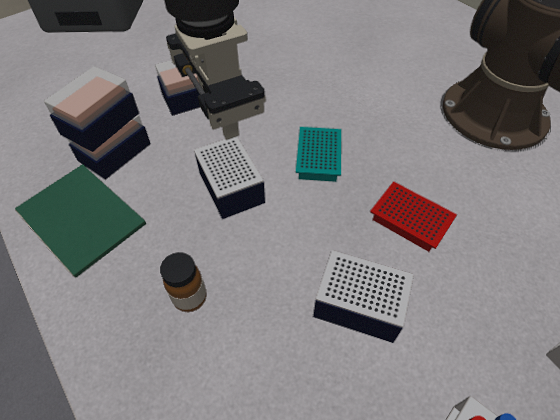

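It looks flush in both views: no skirt shows at the near end (scene (240,190)), and it sits like rack B. I'll confirm by probing each end alone with closed fingers.

Run:
```python
from h import *
bot.line_to([595.8,-174.1,110],150)
bot.move_gripper(0)
u=np.array([np.cos(th),np.sin(th)])
for e in (46,-46):
    p=np.array([595.8,-174.1])+e*u
    bot.line_to([*p,85],120); bot.line_to([*p,68],60); z=66
    while z>=60:
        bot.line_to([*p,z],50); st=bot.read_state();F=st['contact_force']
        print(e,round(st['t'],2),z,st['tcp_pos'].round(1),F.round(1))
        if F[2]>22: break
        z-=1
    bot.line_to([*p,85],120)
bot.line_to([595.8,-174.1,230],200)
st=bot.read_state();print(st['t'],st['contact_force'])
w=bot.camera("wrist");s=bot.camera("scene")
cv2.imwrite("pics/w3.png",w[:,:,::-1])
f=lambda i,x,y:cv2.resize(i[y:y+110,x:x+130],None,fx=3,fy=2.7*2,interpolation=cv2.INTER_CUBIC)
cv2.imwrite("pics/c3.png",np.hstack([f(s,170,115),f(s,300,240)])[:,:,::-1])
```

```text
46 13.88 66 [ 603.6 -128.8   66.1] [-0.  -0.5  0.2]
46 14.13 65 [ 603.8 -128.8   65.4] [-0.8 -0.2  2.3]
46 14.38 64 [ 603.9 -128.8   65.3] [-3.8  0.8 10.4]
46 14.63 63 [ 603.9 -128.8   65.2] [-6.4  1.1 18.3]
46 14.88 62 [ 603.9 -128.8   65.2] [-9.2  3.  25. ]
-46 16.82 66 [ 588.1 -219.4   66. ] [ 0.2  0.4 -0.9]
-46 17.07 65 [ 588.3 -219.5   65.4] [ 0.2 -0.   2.3]
-46 17.32 64 [ 588.3 -219.5   65.3] [-2.1  2.  10.5]
-46 17.57 63 [ 588.4 -219.5   65.3] [-5.2  3.9 17.1]
-46 17.82 62 [ 588.4 -219.6   65.2] [-8.1  4.8 24. ]
19.075 [-0.433709   -0.66093557  0.1022805 ]
```

View pics/c3.png

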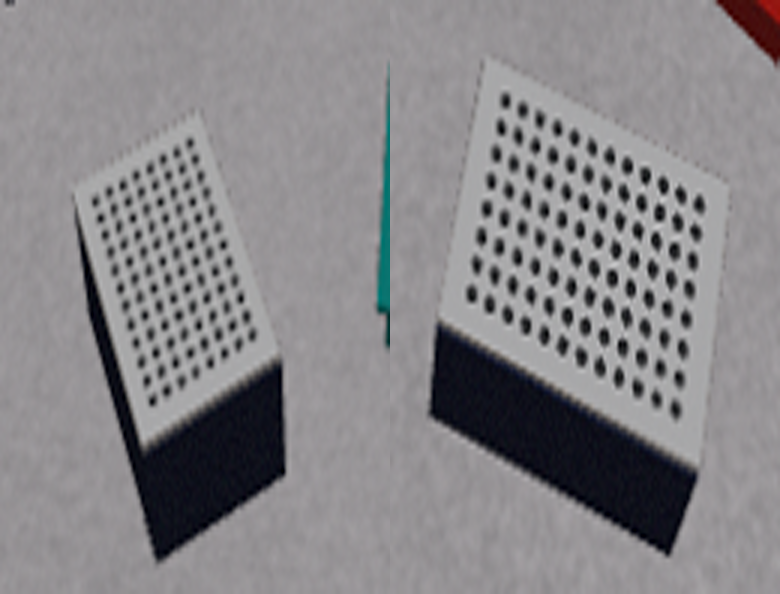

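View pics/w3.png

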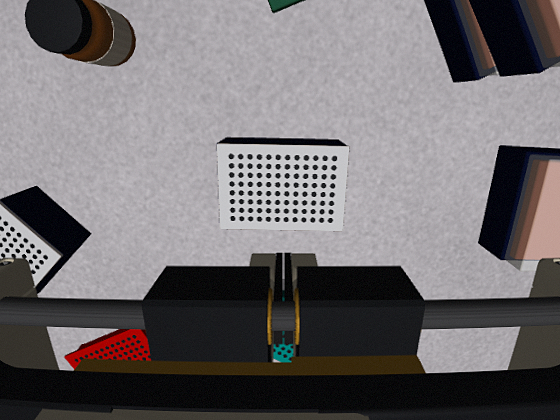

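Both ends stop firmly at 65.3 mm, the plate is flush with its rim, and the other rack and bottle look unmoved. The arm is clear, so I'm handing in.

```bash
python3 -c "
from plant import bot
bot.close_job()"
```

```text
the job is handed in; nothing more can be done
```

The loose insert is pressed home on its rack, and the job was handed in at about 19 s of the 32 s allowed. I pressed both ends together with the fingers opened to 70 mm, up to about 41 N. Then I pressed each end on its own with the fingers closed.

- **Seating:** both ends stopped rigidly at about 65.3 mm, against a nominal 65 mm. The scene and wrist pictures show the plate level and flush with its rim.
- **Bystanders:** the other insert and the bottle look unmoved in the pictures, though I did not measure their positions. The arm ended clear of everything, with near-zero contact force.
- **Disagreements:**
  - During the first press the force was only 6–7 N, below the roughly 10 N two rests should need. I did the single-end presses to settle this.
  - Heights triangulated from the first pictures read about 5–8 mm too low: the seated plate's top came out at 57 mm instead of 65 mm. I relied on contact heights instead.

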